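# Lay matched valve spools out for measuring in the order of their sleeves

### The job

Each valve spool in the wooden rack is lapped to the sleeve that stands behind it, and the pairs must not get mixed up while the spools are measured. Move the four spools to the measuring rack in the same order, counted from the red end of each rack: the spool beside the red end goes to the place beside the red end of the measuring rack, and so on along the row. Lay each one squarely in its vee with its stub towards the back wall, set down rather than dropped, and leave the sleeves standing on their posts.

Things in the scene. Friction and masses are not known exactly. Their poses are not given: they have to be found in the camera images.
- sleeve_rack: wooden rack, fixed: board 185x236x8 mm, two notched brown rails (tops at 46 mm, 58 mm between) making 4 vees at y = +78 (place 1, beside the low red end cap), +26, -26, -78 mm. A spool in a vee lies along x, middle at x = -35, axis 43 mm up, stub to +x; sleeves stand on posts at x = +60, same y. Origin at table height, mid-row; x to the sleeves, y along the row, z up
- measuring_rack: grey-railed aluminium rack, fixed, empty: plate 140x236x8 mm, two notched rails (tops at 46 mm, 58 mm between), 4 vees (36 mm wide, 16 deep) at y = -78 (place 1, beside the low red end cap), -26, +26, +78 mm. A seated spool lies along x, middle at x = -35 mm, axis 43.4 mm up. Low back wall at x = +32, top 34 mm up. Origin at table height, mid-row; x to the back wall, y along the row, z up
- yellow_spool: yellow valve spool, loose, 0.2 kg: grooved steel rod, diameter 20 mm, 94 mm long, plus a thin stub (9 x 9 mm) at one end; the last 18 mm of the other end painted yellow. Origin on its axis, mid-length of the 94 mm; x along the rod to the stub. The middle 30 mm is full diameter: grip there, across the rod, from above. It starts in a vee of the sleeve rack in line with its yellow sleeve
- green_spool: green valve spool, loose, 0.2 kg: grooved steel rod, diameter 20 mm, 94 mm long, plus a thin stub (9 x 9 mm) at one end; the last 18 mm of the other end painted green. Origin on its axis, mid-length of the 94 mm; x along the rod to the stub. The middle 30 mm is full diameter: grip there, across the rod, from above. It starts in a vee of the sleeve rack in line with its green sleeve
- blue_spool: blue valve spool, loose, 0.2 kg: grooved steel rod, diameter 20 mm, 94 mm long, plus a thin stub (9 x 9 mm) at one end; the last 18 mm of the other end painted blue. Origin on its axis, mid-length of the 94 mm; x along the rod to the stub. The middle 30 mm is full diameter: grip there, across the rod, from above. It starts in a vee of the sleeve rack in line with its blue sleeve
- black_spool: black valve spool, loose, 0.2 kg: grooved steel rod, diameter 20 mm, 94 mm long, plus a thin stub (9 x 9 mm) at one end; the last 18 mm of the other end painted black. Origin on its axis, mid-length of the 94 mm; x along the rod to the stub. The middle 30 mm is full diameter: grip there, across the rod, from above. It starts in a vee of the sleeve rack in line with its black sleeve
- yellow_sleeve: yellow sleeve, mate of the yellow spool: steel tube standing loose on a post of the sleeve rack, diameter 34 mm, bore 21 mm, 48 mm tall, top 10 mm painted yellow, 0.2 kg; stays there. Origin at the centre of its underside, 8 mm above the table
- green_sleeve: green sleeve, mate of the green spool: steel tube standing loose on a post of the sleeve rack, diameter 34 mm, bore 21 mm, 48 mm tall, top 10 mm painted green, 0.2 kg; stays there. Origin at the centre of its underside, 8 mm above the table
- blue_sleeve: blue sleeve, mate of the blue spool: steel tube standing loose on a post of the sleeve rack, diameter 34 mm, bore 21 mm, 48 mm tall, top 10 mm painted blue, 0.2 kg; stays there. Origin at the centre of its underside, 8 mm above the table
- black_sleeve: black sleeve, mate of the black spool: steel tube standing loose on a post of the sleeve rack, diameter 34 mm, bore 21 mm, 48 mm tall, top 10 mm painted black, 0.2 kg; stays there. Origin at the centre of its underside, 8 mm above the table

How it is judged:
At the end, for the whole second after the job is handed in: each spool at rest in the measuring rack's vee numbered, from the red end, like its sleeve's place: within 8 mm in rack y, 15 mm in rack x, 5 mm in height of the seated pose, axis within 0.12 rad of rack x, stub to the back wall; sleeves upright on their posts (((y of yellow_sleeve in the frame of sleeve_rack between 0.063 and 0.093 m and y of yellow_spool in the frame of measuring_rack between -0.086 and -0.07 m) or (y of yellow_sleeve in the frame of sleeve_rack between 0.011 and 0.041 m and y of yellow_spool in the frame of measuring_rack between -0.034 and -0.018 m) or (y of yellow_sleeve in the frame of sleeve_rack between -0.041 and -0.011 m and y of yellow_spool in the frame of measuring_rack between 0.018 and 0.034 m) or (y of yellow_sleeve in the frame of sleeve_rack between -0.093 and -0.063 m and y of yellow_spool in the frame of measuring_rack between 0.07 and 0.086 m)) and x of yellow_spool in the frame of measuring_rack between -0.05 and -0.02 m and z of yellow_spool in the frame of measuring_rack between 0.0384 and 0.0484 m and angle between the x axis of each of yellow_spool, green_spool, blue_spool, black_spool and the x axis of measuring_rack, either way round below 0.12 rad and x of measuring_rack in the frame of yellow_spool above 0.01 m and linear speed of each of yellow_spool, green_spool, blue_spool, black_spool below 0.02 m/s and angular speed of each of yellow_spool, green_spool, blue_spool, black_spool below 0.3 rad/s and angle between each of yellow_sleeve, green_sleeve, blue_sleeve, black_sleeve's own z axis and vertical below 0.1 rad and x of yellow_sleeve in the frame of sleeve_rack between 0.05 and 0.07 m and z of yellow_sleeve in the frame of sleeve_rack between 0.003 and 0.013 m and ((y of green_sleeve in the frame of sleeve_rack between 0.063 and 0.093 m and y of green_spool in the frame of measuring_rack between -0.086 and -0.07 m) or (y of green_sleeve in the frame of sleeve_rack between 0.011 and 0.041 m and y of green_spool in the frame of measuring_rack between -0.034 and -0.018 m) or (y of green_sleeve in the frame of sleeve_rack between -0.041 and -0.011 m and y of green_spool in the frame of measuring_rack between 0.018 and 0.034 m) or (y of green_sleeve in the frame of sleeve_rack between -0.093 and -0.063 m and y of green_spool in the frame of measuring_rack between 0.07 and 0.086 m)) and x of green_spool in the frame of measuring_rack between -0.05 and -0.02 m and z of green_spool in the frame of measuring_rack between 0.0384 and 0.0484 m and x of measuring_rack in the frame of green_spool above 0.01 m and x of green_sleeve in the frame of sleeve_rack between 0.05 and 0.07 m and z of green_sleeve in the frame of sleeve_rack between 0.003 and 0.013 m and ((y of blue_sleeve in the frame of sleeve_rack between 0.063 and 0.093 m and y of blue_spool in the frame of measuring_rack between -0.086 and -0.07 m) or (y of blue_sleeve in the frame of sleeve_rack between 0.011 and 0.041 m and y of blue_spool in the frame of measuring_rack between -0.034 and -0.018 m) or (y of blue_sleeve in the frame of sleeve_rack between -0.041 and -0.011 m and y of blue_spool in the frame of measuring_rack between 0.018 and 0.034 m) or (y of blue_sleeve in the frame of sleeve_rack between -0.093 and -0.063 m and y of blue_spool in the frame of measuring_rack between 0.07 and 0.086 m)) and x of blue_spool in the frame of measuring_rack between -0.05 and -0.02 m and z of blue_spool in the frame of measuring_rack between 0.0384 and 0.0484 m and x of measuring_rack in the frame of blue_spool above 0.01 m and x of blue_sleeve in the frame of sleeve_rack between 0.05 and 0.07 m and z of blue_sleeve in the frame of sleeve_rack between 0.003 and 0.013 m and ((y of black_sleeve in the frame of sleeve_rack between 0.063 and 0.093 m and y of black_spool in the frame of measuring_rack between -0.086 and -0.07 m) or (y of black_sleeve in the frame of sleeve_rack between 0.011 and 0.041 m and y of black_spool in the frame of measuring_rack between -0.034 and -0.018 m) or (y of black_sleeve in the frame of sleeve_rack between -0.041 and -0.011 m and y of black_spool in the frame of measuring_rack between 0.018 and 0.034 m) or (y of black_sleeve in the frame of sleeve_rack between -0.093 and -0.063 m and y of black_spool in the frame of measuring_rack between 0.07 and 0.086 m)) and x of black_spool in the frame of measuring_rack between -0.05 and -0.02 m and z of black_spool in the frame of measuring_rack between 0.0384 and 0.0484 m and x of measuring_rack in the frame of black_spool above 0.01 m and x of black_sleeve in the frame of sleeve_rack between 0.05 and 0.07 m and z of black_sleeve in the frame of sleeve_rack between 0.003 and 0.013 m); the robot touches nothing.
It fails at once if a spool is dropped or slammed into the measuring rack (over 0.7 m/s within 15 mm of its seat) ((linear speed of yellow_spool above 0.7 m/s and z of yellow_spool in the frame of measuring_rack below 0.059 m and horizontal distance between yellow_spool and measuring_rack below 0.13 m) or (linear speed of green_spool above 0.7 m/s and z of green_spool in the frame of measuring_rack below 0.059 m and horizontal distance between green_spool and measuring_rack below 0.13 m) or (linear speed of blue_spool above 0.7 m/s and z of blue_spool in the frame of measuring_rack below 0.059 m and horizontal distance between blue_spool and measuring_rack below 0.13 m) or (linear speed of black_spool above 0.7 m/s and z of black_spool in the frame of measuring_rack below 0.059 m and horizontal distance between black_spool and measuring_rack below 0.13 m)).
It fails at once if a sleeve is knocked or lifted off its post (distance of any of yellow_sleeve, green_sleeve, blue_sleeve, black_sleeve from where it was at the start of the episode above 0.02 m).
It also fails if it takes over 104 s, if anything falls off the work surface, if the arm or the gripper's body presses on something with over 40 N, if the wrist force passes 120 N, or if a joint passes its speed limit or range.

### The arm

A 6-joint arm with a two-finger parallel gripper is mounted at the origin on the work surface; the furniture and walls round the work are solid. World frame = base frame: x ahead of the robot, y to its left, z up, the work surface at z = 0. Lengths are in m, angles in rad, forces in N, time in s.
With the tool pointing down it reaches from about 0.4 to 0.925 m from the base axis. Payload 12.5 kg.
Tool frame: the origin (TCP) lies midway between the tips of the shut fingers; the grasp point (between the pads) lies 19 mm behind it; x points along the fingers, y is the direction in which the jaws open and shut, and the axes are right-handed (so a half turn about x gives the same grasp; the last joint's range is limited). The gripper opens to 95 mm and grips with 3 to 60 N. Pads are 20 mm wide; open, the fingers measure 119 mm over their backs; the gripper's body (75 mm by 180 mm) begins 59 mm behind the grasp point.
Start: joints at [-1.376, 0.491, 1.559, -0, 1.092, -0.106], TCP at [0.185, -0.597, 0.192] pointing down, gripper open.
Joint ranges: [-3.1, 3.1], [-0.84, 2.19], [0.05, 2.79], [-1.13, 4.28], [0.06, 2.93], [-2.69, 2.69]. Speed limits (rad/s): [2.22, 2.22, 2.79, 3.14, 3.14, 3.14].

### API

Orientations are given as a rotation vector (axis times angle).
In Python, from workcell import robot gives the robot as it stands.
- The arm moves only by the shell command python3 -m jog 'ROWS' [FORCE]. ROWS is JSON, a list of rows, each a list of 7 numbers: the shift along the tool's x, y, z scaled (see below), then the turn, a rotation vector about the tool's x, y, z scaled (see below), then the closure, from -1 (fully open) to 1 (shut), so that 0 is half open. A call has 1 to 20 rows; each row shifts and turns the commanded pose from where the row before left it, along the tool's axes as they then stand; what a row does not reach is not made up. The controller multiplies each number of a shift by 30 mm and each number of a turn by 4 degrees. A row lasts 1/8 s, in which the tool goes at most 62.5 mm and 10.7 degrees, less where a joint would pass 70% of its speed; a pose out of reach is approached as far as the arm can. A call with a number of a shift or a turn outside -1 to 1 is refused whole. A call with a gripper value outside its range is refused whole. The fingers move at their own pace and stop on an object; FORCE is the grip in N (left out, the last holds). Time passes only in rows, so rows that do not move let the fingers close. It gives the time, the measured TCP pose, the force and the opening at its end, in the units of the state.
- robot.sense(): the state, without advancing time (a new reading comes with each control period).
- robot.camera(name): name is "scene" or "side" or "wrist"; returns a dict with "pixels" (420x560x3 uint8, red, green, blue), "z_map" (420x560 float32, m along the optical axis (not along the pixel's ray), 0 where there is no reading), "K" (3x3 intrinsics, pixels), "eye" and "rotation" of the camera in the world. Camera axes: x right, y down, z forward; pixel columns grow to the right and rows downward; lengths in m; the calibration is good to about 2 mm. A picture is of the moment at which its call begins.
- robot.finish_job(): hands the job in, once; it reports no verdict.
The state is a dict: "time": time; "qpos": joint angles; "joint_velocities": joint speeds; "joint_torque": joint torques, N m; "position": TCP position; "orientation": TCP orientation; "contact_force": force on the tool from outside, world axes, zero at the start; "wrist_torque": the same for the moment, N m; "opening": opening from 0.0 (shut) to 1.0 (fully open).
Only numpy, scipy, OpenCV 4.12 (cv2) and the standard library are available. Lean on these libraries where they do the work, as an engineer would, in place of code of your own. Each camera call takes 0.05 s, during which the arm holds its last target. There are 200 camera calls.

## Working session

There is one attempt and no reset: what is moved stays moved. The work goes in short steps, Python scripts to look and compute and a shell command to move; the robot and the scene stay as the last step left them, time stands still between calls to the robot, and variables do not carry over. Pictures are saved under pics/ and viewed, about 12 in all and at most 16, crops included, and the job is handed in when it is done.

```bash
mkdir -p pics; python3 - <<'E'
from workcell import robot
import cv2,numpy as np
s=robot.sense();print(s)
for n in("scene","side"):
    c=robot.camera(n);cv2.imwrite(f"pics/{n}0.png",c["pixels"][:,:,::-1]);np.savez(f"{n}0.npz",**c);print(n,c["eye"],c["rotation"],c["K"])
E
```

```text
{'time': 0.0, 'qpos': array([-1.37558301e+00,  4.91557074e-01,  1.55947223e+00, -7.53876110e-06,
        1.09168277e+00, -1.05612325e-01]), 'joint_velocities': array([ 0.00033188, -0.00190626,  0.00159906,  0.00082106, -0.00033478,
       -0.00207158]), 'joint_torque': array([ 4.31443568e-04, -6.12628484e+01, -2.58177316e+01,  6.92570396e-02,
        4.82808065e-02, -1.60431714e-04]), 'position': array([ 0.18515166, -0.59665646,  0.19155546]), 'orientation': array([ 2.05993085,  0.31337528, -2.06004923]), 'contact_force': array([-0.16157561,  1.02199049,  0.3413641 ]), 'wrist_torque': array([ 0.0084154 , -0.02101902,  0.04384001]), 'opening': 0.9977321389925897}
scene [-0.2177358  -0.53973577  0.55412084] [-1.88426743  0.97271993 -0.57053089] [[484.9009875    0.         284.19257765]
 [  0.         484.9009875  203.81695607]
 [  0.           0.           1.        ]]
side [0.39676636 0.66998945 0.52400358] [-0.26210679  2.67525287 -1.43499264] [[403.1223883    0.         282.35184836]
 [  0.         403.1223883  211.00796205]
 [  0.           0.           1.        ]]
```

View pics/scene0.png

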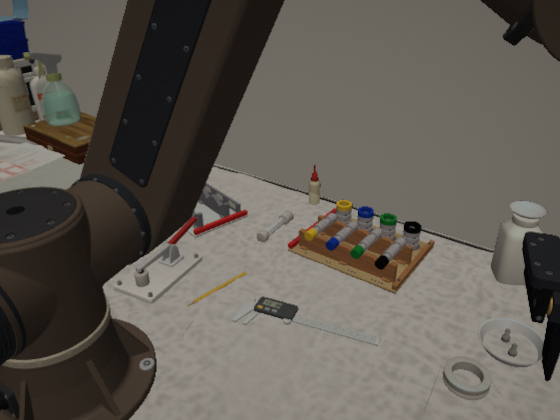

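View pics/side0.png

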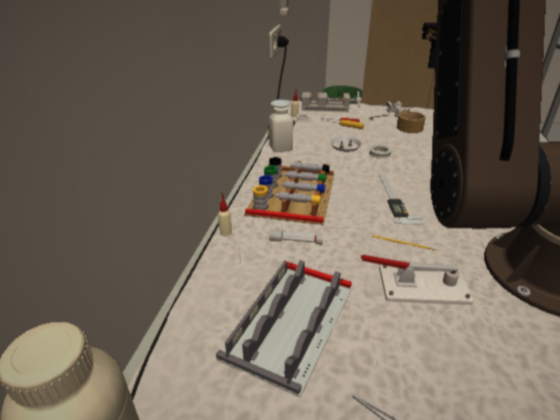

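Sleeve rack: the red end is on the left in the scene view (~(310,230)), and the order from it is yellow, blue, green, black. The measuring rack is nearer the side camera, with its red cap at ~(318,273) facing the sleeve rack. Next I'll get coarse poses from the depth maps.

```bash
cat > h.py <<'E'
import numpy as np,cv2
from scipy.spatial.transform import Rotation as R
def rot(c):
    r=np.asarray(c["rotation"]);return r if r.shape==(3,3) else R.from_rotvec(r).as_matrix()
def cloud(c):
    z=c["z_map"];v,u=np.mgrid[:z.shape[0],:z.shape[1]]
    K=c["K"];p=np.stack([(u-K[0,2])/K[0,0]*z,(v-K[1,2])/K[1,1]*z,z],-1)
    P=p@rot(c).T+c["eye"];P[z==0]=np.nan;return P
def ray(c,uv,h):
    uv=np.atleast_2d(uv);K=c["K"]
    d=np.stack([(uv[:,0]-K[0,2])/K[0,0],(uv[:,1]-K[1,2])/K[1,1],np.ones(len(uv))],-1)@rot(c).T
    return c["eye"]+d*((h-c["eye"][2])/d[:,2])[:,None]
def hsv(c): return cv2.cvtColor(np.ascontiguousarray(c["pixels"]),cv2.COLOR_RGB2HSV)
def masks(c):
    H=hsv(c);h,s,v=[H[...,i].astype(int) for i in range(3)]
    return {"red":((h<6)|(h>174))&(s>170)&(v>80),"yellow":(h>20)&(h<32)&(s>170)&(v>120),"green":(h>50)&(h<80)&(s>150)&(v>40),"blue":(h>110)&(h<130)&(s>150)&(v>50),"black":(v<30)}
def blobs(c,area=12):
    P=cloud(c);o=[]
    for n,m in masks(c).items():
        k,l,st,ce=cv2.connectedComponentsWithStats(m.astype(np.uint8))
        for i in range(1,k):
            if st[i,4]<area: continue
            q=P[l==i];q=q[np.isfinite(q[:,0])]
            if len(q): o.append((n,st[i,4],ce[i],np.median(q,0),q))
    return o
E
python3 - <<'E'
from h import *
np.set_printoptions(precision=3,suppress=True)
for n in("scene","side"):
    c=dict(np.load(n+"0.npz"))
    print(n)
    for b in blobs(c):
        if b[3][2]<.09: print(b[0],b[1],b[2].round(),b[3],b[4].min(0),b[4].max(0))
# wrist cam pose
from workcell import robot
c=robot.camera("wrist");s=robot.sense();T=R.from_rotvec(s["orientation"]).as_matrix()
print("tool",T);print("cam in tool",(c["eye"]-s["position"])@T,T.T@rot(c),c["K"])
E
```

```text
scene
red 44 [314. 176.] [ 0.649 -0.001  0.072] [ 0.643 -0.007  0.063] [0.655 0.005 0.092]
red 276 [220. 222.] [0.438 0.105 0.017] [0.376 0.085 0.008] [0.505 0.125 0.022]
red 128 [182. 230.] [0.322 0.094 0.058] [0.28  0.085 0.049] [0.362 0.104 0.066]
red 64 [294. 243.] [ 0.459 -0.074  0.017] [ 0.449 -0.078  0.01 ] [ 0.485 -0.066  0.022]
yellow 95 [344. 205.] [ 0.595 -0.11   0.055] [ 0.584 -0.125  0.044] [ 0.616 -0.094  0.058]
yellow 56 [311. 232.] [ 0.468 -0.111  0.05 ] [ 0.462 -0.117  0.044] [ 0.479 -0.099  0.055]
yellow 108 [220. 286.] [ 0.279 -0.038  0.006] [ 0.227 -0.049  0.003] [ 0.339 -0.027  0.009]
green 138 [388. 219.] [ 0.594 -0.212  0.053] [ 0.583 -0.228  0.045] [ 0.616 -0.196  0.058]
green 114 [357. 252.] [ 0.463 -0.213  0.048] [ 0.458 -0.221  0.03 ] [ 0.476 -0.202  0.054]
blue 138 [365. 212.] [ 0.594 -0.16   0.053] [ 0.582 -0.177  0.046] [ 0.617 -0.145  0.058]
blue 107 [332. 243.] [ 0.46  -0.161  0.047] [ 0.455 -0.169  0.035] [ 0.474 -0.151  0.055]
black 51 [30. 95.] [0.609 1.131 0.087] [0.601 1.124 0.056] [0.616 1.14  0.133]
black 149 [412. 227.] [ 0.593 -0.265  0.053] [
[... 1358 characters left out ...]
266. 180.] [ 0.603 -0.159  0.051] [ 0.589 -0.197  0.04 ] [ 0.618 -0.139  0.056]
blue 39 [320. 188.] [ 0.469 -0.151  0.047] [ 0.463 -0.157  0.039] [ 0.478 -0.145  0.05 ]
black 62 [275. 161.] [ 0.604 -0.256  0.05 ] [ 0.59  -0.277  0.043] [ 0.615 -0.243  0.053]
black 25 [325. 168.] [ 0.468 -0.253  0.045] [ 0.462 -0.26   0.037] [ 0.476 -0.249  0.051]
black 47 [495. 275.] [0.118 0.045 0.006] [ 0.101 -0.009  0.003] [0.126 0.075 0.009]
tool [[-0.     0.296 -0.955]
 [ 0.001 -0.955 -0.296]
 [-1.    -0.001 -0.   ]]
cam in tool [-0.193  0.001 -0.083] [[ 0.001 -0.292  0.956]
 [ 1.     0.001 -0.   ]
 [-0.001  0.956  0.292]] [[346.309   0.    276.574]
 [  0.    346.309 214.526]
 [  0.      0.      1.   ]]
```

```bash
python3 -m jog '[[0,0,0,0.86,0,0,0.16],[0,0,0,0.86,0,0,0.16],[0,0,0,0.86,0,0,0.16],[0,0,0,0.86,0,0,0.16],[0,0,0,0.86,0,0,0.16],[0,-0.98,-0.76,0,0,0,0.16],[0,-0.98,-0.76,0,0,0,0.16],[0,-0.98,-0.76,0,0,0,0.16],[0,-0.98,-0.76,0,0,0,0.16],[0,-0.98,-0.76,0,0,0,0.16],[0,-0.98,-0.76,0,0,0,0.16],[0,-0.98,-0.76,0,0,0,0.16],[0,-0.98,-0.76,0,0,0,0.16],[0,-0.98,-0.76,0,0,0,0.16],[0,-0.98,-0.76,0,0,0,0.16],[0,-0.98,-0.76,0,0,0,0.16],[0,-0.98,-0.76,0,0,0,0.16],[0,-0.98,-0.76,0,0,0,0.16],[0,-0.98,-0.76,0,0,0,0.16],[0,0,0,0,0,0,0.16]]' 30
python3 - <<'E'
from h import *
from workcell import robot
np.set_printoptions(precision=3,suppress=True)
s=robot.sense();print(R.from_rotvec(s["orientation"]).as_matrix(),s["qpos"],s["opening"])
c=robot.camera("wrist");np.savez("w1.npz",**c);cv2.imwrite("pics/w1.png",c["pixels"][:,:,::-1])
for b in blobs(c,40):
    if b[3][2]<.09: print(b[0],b[1],b[2].round(),b[3],b[4].min(0),b[4].max(0))
E
```

```text
time: 2.65
position: [0.505, -0.1835, 0.1919]
orientation: [2.22, 0.004, -2.22]
contact_force: [-0.3, -0.1, -0.5]
opening: 0.418
[[-0.     0.003 -1.   ]
 [ 0.    -1.    -0.003]
 [-1.    -0.     0.   ]] [-0.471  0.367  1.774  0.     1.001  1.096] 0.417504054316097
```

View pics/w1.png

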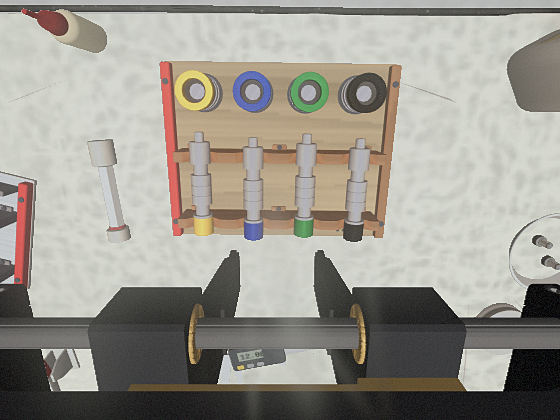

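Order from the red end is confirmed as yellow (200,90), blue, green, black. The spools lie at y≈135–240 px, slightly skewed perspective-wise. The wrist depth map looks unusable, so I'll use ray casts.

```bash
python3 - <<'E'
from h import *
np.set_printoptions(precision=4,suppress=True)
c=dict(np.load("w1.npz"));print("depth valid",(c["z_map"]>0).mean())
M=masks(c)
for n,m in M.items():
    k,l,st,ce=cv2.connectedComponentsWithStats(m.astype(np.uint8))
    for i in range(1,k):
        if st[i,4]>60 and ce[i][1]<300: 
            con=cv2.findContours((l==i).astype(np.uint8),0,2)[0][0]
            r=cv2.minEnclosingCircle(con)
            print(n,st[i],ce[i],"z.056",ray(c,[r[0]],.056)[0,:2],"z.043",ray(c,ce[i],.050)[0,:2])
# hand-picked: stub tip/ painted end at axis height, caps
pts=dict(yst=(199,135),yend=(203,235),bst=(253,137),bend=(254,238),gst=(307,136),gend=(303,237),kst=(361,142),kend=(354,239))
for n,p in pts.items(): print(n,ray(c,p,.043)[0])
print("board corners z.008 approx",ray(c,[(163,62),(400,66),(172,236),(385,236)],.012)[:,:2])
print("meas cap",ray(c,[(30,183),(16,283)],.018)[:,:2])
E
```

```text
depth valid 0.9959651360544217
yst [ 0.5637 -0.1092  0.043 ]
yend [ 0.461  -0.1071  0.043 ]
bst [ 0.5621 -0.1613  0.043 ]
bend [ 0.4578 -0.1607  0.043 ]
gst [ 0.5632 -0.2134  0.043 ]
gend [ 0.4592 -0.2123  0.043 ]
kst [ 0.5577 -0.266   0.043 ]
kend [ 0.4572 -0.2662  0.043 ]
board corners z.008 approx [[ 0.6322 -0.071 ]
 [ 0.6294 -0.3066]
 [ 0.448  -0.0644]
 [ 0.4491 -0.3089]]
meas cap [[0.5106 0.0817]
 [0.3904 0.1228]]
```

```bash
python3 -m jog '[[0,-1,0.1,0,0,0,0.16],[0,-1,0.1,0,0,0,0.16],[0,-1,0.1,0,0,0,0.16],[0,-1,0.1,0,0,0,0.16],[0,-1,0.1,0,0,0,0.16],[0,-1,0.1,0,0,0,0.16],[0,-1,0.1,0,0,0,0.16],[0,-1,0.1,0,0,0,0.16],[0,-1,0.1,0,0,0,0.16],[0,-1,0.1,0,0,0,0.16],[0,-1,0.1,0,0,0,0.16],[0,-1,0.1,0,0,0,0.16],[0,-1,0.1,0,0,0,0.16],[0,-0.5,0,0,0,0,0.16],[0,0,0,0,0,0,0.16],[0,0,0,0,0,0,0.16]]'
python3 - <<'E'
from h import *
from workcell import robot
c=robot.camera("wrist");np.savez("w2.npz",**c);cv2.imwrite("pics/w2.png",c["pixels"][:,:,::-1])
for f in("w1","w2"):
    c=dict(np.load(f+".npz"));H=hsv(c)
    if f=="w1": print([H[y,x] for x,y in((168,150),(182,85),(240,85),(297,85),(350,90),(203,225))])
    print(np.nanpercentile(cloud(c)[50:240].reshape(-1,3),[1,10,50,90,99],axis=0).round(3))
E
```

```text
time: 4.7
position: [0.465, 0.2189, 0.192]
orientation: [2.221, -0.0, -2.222]
contact_force: [-0.7, -0.1, -0.4]
opening: 0.419
[array([  2, 145, 222], dtype=uint8), array([ 21, 131, 173], dtype=uint8), array([117, 116, 169], dtype=uint8), array([ 62, 102, 165], dtype=uint8), array([22, 38, 74], dtype=uint8), array([ 25, 120, 225], dtype=uint8)]
[[ 0.444 -0.491  0.001]
 [ 0.471 -0.423  0.002]
 [ 0.552 -0.187  0.005]
 [ 0.627  0.056  0.048]
 [ 0.643  0.11   0.057]]
[[ 0.404 -0.086 -0.   ]
 [ 0.426 -0.028  0.002]
 [ 0.512  0.215  0.004]
 [ 0.587  0.454  0.021]
 [ 0.603  0.52   0.047]]
```

View pics/w2.png

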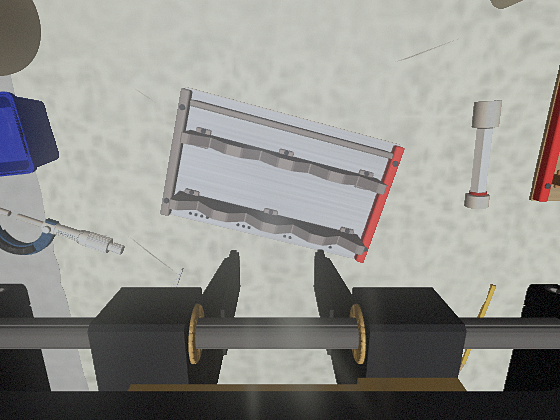

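The measuring rack is clear: red cap on the right from (398,148) to (362,260), back wall at the top, rails between. I'll use the depth cloud for both racks.

```bash
python3 - <<'E'
from h import *
np.set_printoptions(precision=4,suppress=True)
def pts(f):
    c=dict(np.load(f));P=cloud(c);H=hsv(c);h,s,v=[H[...,i].astype(int) for i in range(3)]
    return c,P,h,s,v
# measuring rack
c,P,h,s,v=pts("w2.npz")
red=((h<8)|(h>172))&(s>120);red[:140]=0;red[265:]=0;red[:,:340]=0;red[:,410:]=0
q=P[red];q=q[np.abs(q[:,2]-.018)<.003]
r=cv2.minAreaRect((q[:,:2]*1000).astype(np.float32));print("cap",r,cv2.boxPoints(r),np.median(q[:,2]))
Q=P[80:265,155:410].reshape(-1,3);Q=Q[(Q[:,2]>.024)&(Q[:,2]<.06)]
r2=np.argsort(Q[:,2]);
# yaw from PCA of high rail points grouped
box=cv2.boxPoints(r);e=[box[1]-box[0],box[2]-box[1]];d=max(e,key=np.linalg.norm);d=d/np.linalg.norm(d);d*=np.sign(d[0])
yaw=np.arctan2(d[1],d[0]);print("yaw cap",yaw)
def fr(q,yaw): C,S=np.cos(yaw),np.sin(yaw);return np.c_[q[:,0]*C+q[:,1]*S,-q[:,0]*S+q[:,1]*C]
A=fr(Q,yaw)
hi,ed=np.histogram(A[:,0],bins=np.arange(A[:,0].min(),A[:,0].max()+.004,.004));print(np.c_[ed[:-1],hi])
print("y extent",np.percentile(A[:,1],[.5,99.5]))
T=Q[:,2]>.0445;print("x of tops",np.sort(A[T,0])[::max(1,T.sum()//25)])
for k in sorted(set(np.round(A[T,1],2))): print(k,(np.round(A[T,1],2)==k).sum(),end="; ")
np.savez("meas.npz",Q=Q,yaw=yaw)
# sleeves
c,P,h,s,v=pts("w1.npz")
m=(P[...,2]>.0535)&(P[...,2]<.060);m[130:]=0
k,l,st,ce=cv2.connectedComponentsWithStats(m.astype(np.uint8))
print()
for i in range(1,k):
    if st[i,4]>150:
        q=P[l==i];r=cv2.minEnclosingCircle((q[:,:2]*1000).astype(np.float32));print("sleeve",r,np.median(q[:,2]))
m=(P[...,2]>.048)&(P[...,2]<.058);m[:130]=0;m[242:]=0
k,l,st,ce=cv2.connectedComponentsWithStats(m.astype(np.uint8))
for i in range(1,k):
    if st[i,4]>100:
        q=P[l==i];print("spool",st[i,4],cv2.minAreaRect((q[:,:2]*1000).astype(np.float32)),q.mean(0),q[:,0].min(),q[:,0].max())
E
```

```text
cap ((445.5326843261719, 106.06666564941406), (9.814844131469727, 134.6499481201172), 75.61296081542969) [[379.0997 118.0414]
 [509.5269  84.5849]
 [511.9657  94.0919]
 [381.5384 127.5485]] 0.020031195128633827
yaw cap -0.25110117
[[   0.3554  627.    ]
 [   0.3594  727.    ]
 [   0.3634 1377.    ]
 [   0.3674    0.    ]
 [   0.3714    0.    ]
 [   0.3754    0.    ]
 [   0.3794    0.    ]
 [   0.3834    0.    ]
 [   0.3874    0.    ]
 [   0.3914    0.    ]
 [   0.3954    0.    ]
 [   0.3994    0.    ]
 [   0.4034    0.    ]
 [   0.4074    0.    ]
 [   0.4114    0.    ]
 [   0.4154    0.    ]
 [   0.4194    0.    ]
 [   0.4234  744.    ]
 [   0.4274  846.    ]
 [   0.4314  953.    ]
 [   0.4354    0.    ]
 [   0.4394    0.    ]
 [   0.4434    0.    ]
 [   0.4474    0.    ]
 [   0.4514    0.    ]
 [   0.4554  137.    ]
 [   0.4594  876.    ]
 [   0.4634  395.    ]]
y extent [0.2241 0.4296]
x of tops [0.3555 0.3569 0.3577 0.3587 0.3596 0.3604 0.3614 0.3623 0.3632 0.3642
 0.365  0.3658 0.4242 0.425  0.4258 0.4266 0.4272 0.428  0.4288 0.4295
 0.4302 0.431  0.4318 0.4325 0.4332 0.4339]
0.2
[... 672 characters left out ...]
(515.42822265625, -108.50782775878906), (18.87485694885254, 102.9892807006836), 89.36691284179688) [ 0.5144 -0.1091  0.0518] 0.46388141255516807 0.5669113629054491
spool 1537 ((513.5798950195312, -212.0364990234375), (18.814844131469727, 101.93460845947266), 89.31555938720703) [ 0.5123 -0.2119  0.0518] 0.46256550625716114 0.5645284171757511
spool 1544 ((510.3152160644531, -160.30645751953125), (18.91691780090332, 102.55641174316406), 89.51042175292969) [ 0.5096 -0.1604  0.0518] 0.4590533588046396 0.5615676645578124
spool 1508 ((505.44378662109375, -263.83123779296875), (18.600372314453125, 94.34737396240234), 89.58431243896484) [ 0.5075 -0.2633  0.0518] 0.45828851649647606 0.5526517953466326
```

```bash
python3 -m jog '[[0.2,0.99,-0.14,0,0,0,0.16],[0.2,0.99,-0.14,0,0,0,0.16],[0.2,0.99,-0.14,0,0,0,0.16],[0.2,0.99,-0.14,0,0,0,0.16],[0.2,0.99,-0.14,0,0,0,0.16],[0.2,0.99,-0.14,0,0,0,0.16],[0.2,0.99,-0.14,0,0,0,0.16],[0.2,0.99,-0.14,0,0,0,0.16],[0.2,0.99,-0.14,0,0,0,0.16],[0.2,0.99,-0.14,0,0,0,0.16],[0.2,0.99,-0.14,0,0,0,0.16],[0,0,0,0,0,0,0.16],[0,0,0,0,0,0,0.16],[0,0,0,0,0,0,0.16]]'
```

```text
time: 6.5
position: [0.5112, -0.1063, 0.1264]
orientation: [2.221, 0.001, -2.221]
contact_force: [0.5, -0.3, -0.8]
opening: 0.423
```

```bash
python3 -m jog '[[0.8,0.07,0,0,0,0,0.16],[0.8,0,0,0,0,0,0.16],[0.8,0,0,0,0,0,0.16],[0.6,0,0,0,0,0,0.16],[0.4,0,0,0,0,0,0.16],[0,0,0,0,0,0,0.16],[0,0,0,0,0,0,0.16]]'
python3 - <<'E'
from workcell import robot
import cv2
c=robot.camera("wrist");cv2.imwrite("pics/w3.png",c["pixels"][:,:,::-1])
E
```

```text
time: 7.38
position: [0.5116, -0.1089, 0.0247]
orientation: [2.222, 0.0, -2.22]
contact_force: [-0.5, 0.1, 0.5]
opening: 0.42
```

View pics/w3.png

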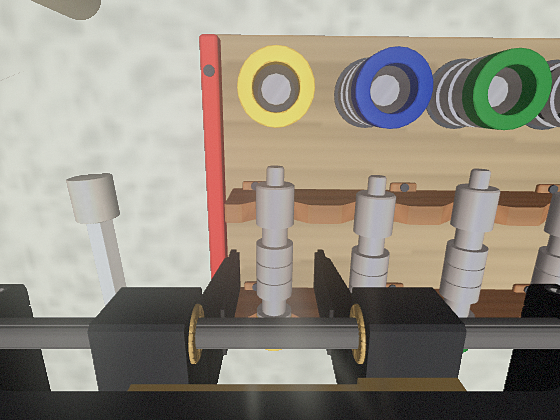

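Both fingers straddle the yellow spool (275,270) clear of blue. Now gripping and lifting.

```bash
python3 -m jog '[[0,0,0,0,0,0,1],[0,0,0,0,0,0,1],[0,0,0,0,0,0,1],[0,0,0,0,0,0,1],[-0.3,0,0,0,0,0,1],[-0.8,0,0,0,0,0,1],[-0.9,0,0,0,0,0,1],[-0.9,0,0,0,0,0,1],[0,0,0,0,0,0,1]]' 40
```

```text
time: 8.55
position: [0.512, -0.1094, 0.1128]
orientation: [2.224, -0.001, -2.217]
contact_force: [0.2, 0.0, -3.5]
opening: 0.173
```

```bash
python3 -m jog '[[0,-0.93,0.25,0,0,0,1],[0,-0.93,0.25,0,0,0,1],[0,-0.93,0.25,0,0,0,1],[0,-0.93,0.25,0,0,0,1],[0,-0.93,0.25,0,0,0,1],[0,-0.93,0.25,0,0,0,1],[0,-0.93,0.25,0,0,0,1],[0,-0.93,0.25,0,0,0,1],[0,-0.93,0.25,0,0,0,1],[0,0,0,0.9,0,0,1],[0,0,0,0.9,0,0,1],[0,0,0,0.9,0,0,1],[0,0,0,0.9,0,0,1],[0,0,0,0,0,0,1],[0,0,0,0,0,0,1]]'
python3 - <<'E'
from workcell import robot
import cv2
s=robot.sense();print(s["opening"])
from h import *
print(R.from_rotvec(s["orientation"]).as_matrix().round(4))
c=robot.camera("wrist");cv2.imwrite("pics/w4.png",c["pixels"][:,:,::-1])
E
```

```text
time: 10.42
position: [0.4435, 0.142, 0.1106]
orientation: [-2.088, 0.262, 2.09]
contact_force: [0.4, 0.4, -1.3]
opening: 0.175
0.17534985039881593
[[-7.000e-04 -2.468e-01 -9.691e-01]
 [-3.000e-04 -9.691e-01  2.468e-01]
 [-1.000e+00  4.000e-04  6.000e-04]]
```

View pics/w4.png

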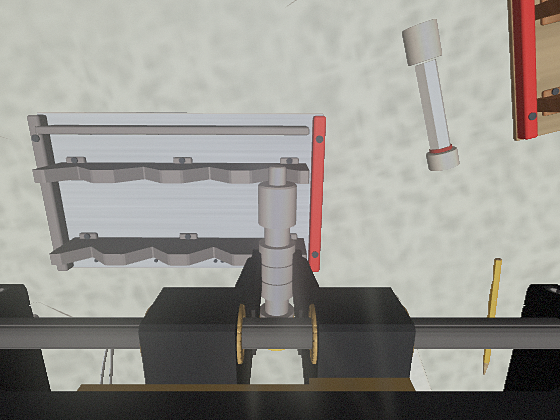

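Yellow is held square above place 1 (its stub at (278,172), red cap at right). Set it down.

```bash
python3 -m jog '[[0.9,0,0,0,0,0,1],[0.8,0,0,0,0,0,1],[0.5,0,0,0,0,0,1],[0.3,0,0,0,0,0,1],[0.2,0,0,0,0,0,1],[0.1,0,0,0,0,0,1],[0,0,0,0,0,0,1]]'
```

```text
time: 11.35
position: [0.4438, 0.1421, 0.0273]
orientation: [-2.088, 0.263, 2.088]
contact_force: [-0.4, -0.8, -2.8]
opening: 0.174
```

```bash
python3 -m jog '[[0.05,0,0,0,0,0,1],[0,0,0,0,0,0,0.6],[0,0,0,0,0,0,0.4],[0,0,0,0,0,0,0.16],[0,0,0,0,0,0,0.16],[0,0,0,0,0,0,0.16],[-0.4,0,0,0,0,0,0.16],[-0.9,0,0,0,0,0,0.16],[-0.9,0,0,0,0,0,0.16],[-0.8,0,0,0,0,0,0.16],[0,0,0,0,0,0,0.16],[0,0,0,0,0,0,0.16]]'
python3 - <<'E'
from workcell import robot
import cv2
c=robot.camera("wrist");cv2.imwrite("pics/w5.png",c["pixels"][:,:,::-1])
E
```

```text
time: 12.85
position: [0.4433, 0.1421, 0.1154]
orientation: [-2.088, 0.263, 2.088]
contact_force: [0.2, -0.1, -0.7]
opening: 0.421
```

View pics/w5.png

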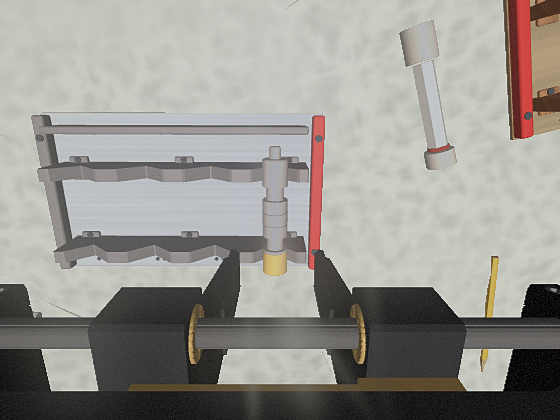

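Yellow is seated in the vee beside the red end (275,210), stub to the wall. Next: blue.

```bash
python3 -m jog '[[0,0,0,-0.9,0,0,0.16],[0,0,0,-0.9,0,0,0.16],[0,0,0,-0.9,0,0,0.16],[0,0,0,-0.9,0,0,0.16],[0,0.92,-0.19,0,0,0,0.16],[0,0.92,-0.19,0,0,0,0.16],[0,0.92,-0.19,0,0,0,0.16],[0,0.92,-0.19,0,0,0,0.16],[0,0.92,-0.19,0,0,0,0.16],[0,0.92,-0.19,0,0,0,0.16],[0,0.92,-0.19,0,0,0,0.16],[0,0.92,-0.19,0,0,0,0.16],[0,0.92,-0.19,0,0,0,0.16],[0,0.92,-0.19,0,0,0,0.16],[0,0.92,-0.19,0,0,0,0.16],[0,0,0,0,0,0,0.16],[0,0,0,0,0,0,0.16],[0,0,0,0,0,0,0.16]]'
```

```text
time: 15.15
position: [0.5063, -0.1606, 0.1154]
orientation: [2.22, 0.002, -2.222]
contact_force: [0.8, -0.8, 0.5]
opening: 0.42
```

```bash
python3 -m jog '[[0.9,0,0,0,0,0,0.16],[0.9,0,0,0,0,0,0.16],[0.7,0,0,0,0,0,0.16],[0.4,0,0,0,0,0,0.16],[0.13,0,0,0,0,0,0.16],[0,0,0,0,0,0,0.16],[0,0,0,0,0,0,1],[0,0,0,0,0,0,1],[0,0,0,0,0,0,1],[0,0,0,0,0,0,1],[-0.3,0,0,0,0,0,1],[-0.8,0,0,0,0,0,1],[-0.9,0,0,0,0,0,1],[-0.9,0,0,0,0,0,1],[0,0,0,0,0,0,1]]' 40
```

```text
time: 17.02
position: [0.5073, -0.1619, 0.1134]
orientation: [2.224, -0.001, -2.217]
contact_force: [0.6, -0.5, -2.5]
opening: 0.166
```

```bash
python3 -m jog '[[0,-0.98,0.14,0,0,0,1],[0,-0.98,0.14,0,0,0,1],[0,-0.98,0.14,0,0,0,1],[0,-0.98,0.14,0,0,0,1],[0,-0.98,0.14,0,0,0,1],[0,-0.98,0.14,0,0,0,1],[0,-0.98,0.14,0,0,0,1],[0,-0.98,0.14,0,0,0,1],[0,-0.98,0.14,0,0,0,1],[0,-0.98,0.14,0,0,0,1],[0,-0.98,0.14,0,0,0,1],[0,-0.98,0.14,0,0,0,1],[0,0,0,0.9,0,0,1],[0,0,0,0.9,0,0,1],[0,0,0,0.9,0,0,1],[0,0,0,0.9,0,0,1],[0,0,0,0,0,0,1],[0,0,0,0,0,0,1]]'
```

```text
time: 19.27
position: [0.4557, 0.1912, 0.1112]
orientation: [-2.088, 0.262, 2.09]
contact_force: [-0.3, -0.1, -2.4]
opening: 0.162
```

```bash
python3 -m jog '[[0.9,-0.08,-0.04,0,0,0,1],[0.8,0,0,0,0,0,1],[0.5,0,0,0,0,0,1],[0.3,0,0,0,0,0,1],[0.2,0,0,0,0,0,1],[0.12,0,0,0,0,0,1],[0.04,0,0,0,0,0,1],[0,0,0,0,0,0,1],[0,0,0,0,0,0,0.6],[0,0,0,0,0,0,0.4],[0,0,0,0,0,0,0.16],[0,0,0,0,0,0,0.16],[0,0,0,0,0,0,0.16],[-0.4,0,0,0,0,0,0.16],[-0.9,0,0,0,0,0,0.16],[-0.9,0,0,0,0,0,0.16],[-0.8,0,0,0,0,0,0.16],[0,0,0,0,0,0,0.16],[0,0,0,0,0,0,0.16]]'
python3 - <<'E'
from workcell import robot
import cv2
c=robot.camera("wrist");cv2.imwrite("pics/w6.png",c["pixels"][:,:,::-1])
E
```

```text
time: 21.65
position: [0.4574, 0.1933, 0.1157]
orientation: [-2.088, 0.263, 2.088]
contact_force: [0.3, 0.5, -0.6]
opening: 0.419
```

View pics/w6.png

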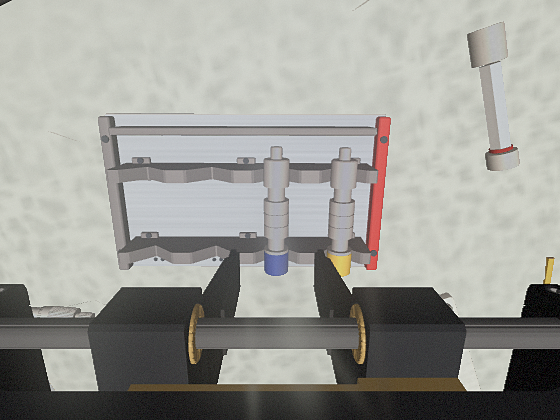

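Blue is seated next to yellow (275,210). Now green.

```bash
python3 -m jog '[[0,0,0,-0.9,0,0,0.16],[0,0,0,-0.9,0,0,0.16],[0,0,0,-0.9,0,0,0.16],[0,0,0,-0.9,0,0,0.16],[0,0.97,-0.125,0,0,0,0.16],[0,0.97,-0.125,0,0,0,0.16],[0,0.97,-0.125,0,0,0,0.16],[0,0.97,-0.125,0,0,0,0.16],[0,0.97,-0.125,0,0,0,0.16],[0,0.97,-0.125,0,0,0,0.16],[0,0.97,-0.125,0,0,0,0.16],[0,0.97,-0.125,0,0,0,0.16],[0,0.97,-0.125,0,0,0,0.16],[0,0.97,-0.125,0,0,0,0.16],[0,0.97,-0.125,0,0,0,0.16],[0,0.97,-0.125,0,0,0,0.16],[0,0.97,-0.125,0,0,0,0.16],[0,0.97,-0.125,0,0,0,0.16],[0,0,0,0,0,0,0.16],[0,0,0,0,0,0,0.16]]'
```

```text
time: 24.2
position: [0.5099, -0.2134, 0.1152]
orientation: [-2.22, -0.001, 2.223]
contact_force: [0.2, 0.4, 0.1]
opening: 0.416
```

```bash
python3 -m jog '[[0.9,-0.04,0,0,0,0,0.16],[0.9,0,0,0,0,0,0.16],[0.7,0,0,0,0,0,0.16],[0.4,0,0,0,0,0,0.16],[0.13,0,0,0,0,0,0.16],[0,0,0,0,0,0,0.16],[0,0,0,0,0,0,1],[0,0,0,0,0,0,1],[0,0,0,0,0,0,1],[0,0,0,0,0,0,1],[-0.3,0,0,0,0,0,1],[-0.8,0,0,0,0,0,1],[-0.9,0,0,0,0,0,1],[-0.9,0,0,0,0,0,1],[0,0,0,0,0,0,1]]' 40
```

```text
time: 26.08
position: [0.5112, -0.2134, 0.1139]
orientation: [2.224, -0.002, -2.216]
contact_force: [0.4, -0.3, -1.5]
opening: 0.163
```

```bash
python3 -m jog '[[0,-0.95,0.085,0,0,0,1],[0,-0.95,0.085,0,0,0,1],[0,-0.95,0.085,0,0,0,1],[0,-0.95,0.085,0,0,0,1],[0,-0.95,0.085,0,0,0,1],[0,-0.95,0.085,0,0,0,1],[0,-0.95,0.085,0,0,0,1],[0,-0.95,0.085,0,0,0,1],[0,-0.95,0.085,0,0,0,1],[0,-0.95,0.085,0,0,0,1],[0,-0.95,0.085,0,0,0,1],[0,-0.95,0.085,0,0,0,1],[0,-0.95,0.085,0,0,0,1],[0,-0.95,0.085,0,0,0,1],[0,-0.95,0.085,0,0,0,1],[0,-0.95,0.085,0,0,0,1],[0,0,0,0.9,0,0,1],[0,0,0,0.9,0,0,1],[0,0,0,0.9,0,0,1],[0,0,0,0.9,0,0,1]]' && python3 -m jog '[[0,0,0,0,0,0,1],[0,0,0,0,0,0,1]]'
```

```text
time: 28.58
position: [0.4689, 0.2429, 0.1109]
orientation: [-2.086, 0.266, 2.089]
contact_force: [0.7, -0.1, -2.4]
opening: 0.159
time: 28.82
position: [0.4692, 0.243, 0.1115]
orientation: [-2.088, 0.262, 2.09]
contact_force: [0.8, 0.0, -1.1]
opening: 0.165
```

```bash
python3 -m jog '[[0.9,-0.03,-0.03,0,0,0,1],[0.8,0,0,0,0,0,1],[0.5,0,0,0,0,0,1],[0.3,0,0,0,0,0,1],[0.2,0,0,0,0,0,1],[0.12,0,0,0,0,0,1],[0.04,0,0,0,0,0,1],[0,0,0,0,0,0,1],[0,0,0,0,0,0,0.6],[0,0,0,0,0,0,0.4],[0,0,0,0,0,0,0.16],[0,0,0,0,0,0,0.16],[0,0,0,0,0,0,0.16],[-0.4,0,0,0,0,0,0.16],[-0.9,0,0,0,0,0,0.16],[-0.9,0,0,0,0,0,0.16],[-0.8,0,0,0,0,0,0.16],[0,0,0,0,0,0,0.16],[0,0,0,0,0,0,0.16]]'
python3 - <<'E'
from workcell import robot
import cv2
c=robot.camera("wrist");cv2.imwrite("pics/w7.png",c["pixels"][:,:,::-1])
E
```

```text
time: 31.2
position: [0.4702, 0.2437, 0.116]
orientation: [-2.088, 0.263, 2.088]
contact_force: [-0.8, -0.0, -0.1]
opening: 0.416
```

View pics/w7.png

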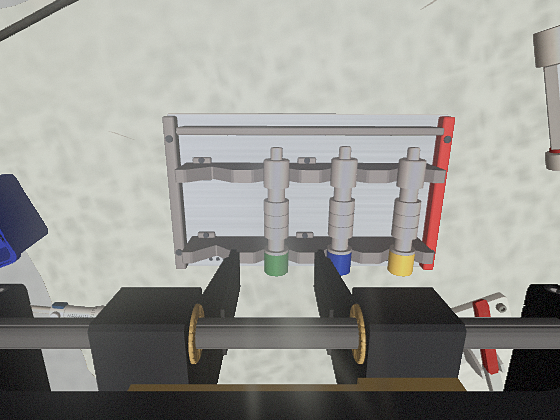

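Green is seated third (275,210). Now black.

```bash
python3 -m jog '[[0,0,0,-0.9,0,0,0.16],[0,0,0,-0.9,0,0,0.16],[0,0,0,-0.9,0,0,0.16],[0,0,0,-0.9,0,0,0.16],[0,0.94,-0.065,0,0,0,0.16],[0,0.94,-0.065,0,0,0,0.16],[0,0.94,-0.065,0,0,0,0.16],[0,0.94,-0.065,0,0,0,0.16],[0,0.94,-0.065,0,0,0,0.16],[0,0.94,-0.065,0,0,0,0.16],[0,0.94,-0.065,0,0,0,0.16],[0,0.94,-0.065,0,0,0,0.16]]' && python3 -m jog '[[0,0.94,-0.065,0,0,0,0.16],[0,0.94,-0.065,0,0,0,0.16],[0,0.94,-0.065,0,0,0,0.16],[0,0.94,-0.065,0,0,0,0.16],[0,0.94,-0.065,0,0,0,0.16],[0,0.94,-0.065,0,0,0,0.16],[0,0.94,-0.065,0,0,0,0.16],[0,0.94,-0.065,0,0,0,0.16],[0,0.94,-0.065,0,0,0,0.16],[0,0.94,-0.065,0,0,0,0.16],[0,0,0,0,0,0,0.16],[0,0,0,0,0,0,0.16]]'
```

```text
time: 32.75
position: [0.4858, 0.0173, 0.1154]
orientation: [2.219, 0.001, -2.223]
contact_force: [-0.1, 0.3, 0.8]
opening: 0.418
time: 34.25
position: [0.5054, -0.263, 0.1155]
orientation: [-2.22, -0.002, 2.223]
contact_force: [0.6, 1.0, -1.0]
opening: 0.422
```

```bash
python3 -m jog '[[0.9,0.02,0,0,0,0,0.16],[0.9,0,0,0,0,0,0.16],[0.7,0,0,0,0,0,0.16],[0.4,0,0,0,0,0,0.16],[0.14,0,0,0,0,0,0.16],[0,0,0,0,0,0,0.16],[0,0,0,0,0,0,1],[0,0,0,0,0,0,1],[0,0,0,0,0,0,1],[0,0,0,0,0,0,1],[-0.3,0,0,0,0,0,1],[-0.8,0,0,0,0,0,1],[-0.9,0,0,0,0,0,1],[-0.9,0,0,0,0,0,1],[0,0,0,0,0,0,1]]' 40
```

```text
time: 36.12
position: [0.5066, -0.265, 0.1139]
orientation: [2.223, -0.002, -2.217]
contact_force: [0.3, 0.2, -1.9]
opening: 0.16
```

```bash
python3 -m jog '[[0,-0.98,0.04,0,0,0,1],[0,-0.98,0.04,0,0,0,1],[0,-0.98,0.04,0,0,0,1],[0,-0.98,0.04,0,0,0,1],[0,-0.98,0.04,0,0,0,1],[0,-0.98,0.04,0,0,0,1],[0,-0.98,0.04,0,0,0,1],[0,-0.98,0.04,0,0,0,1],[0,-0.98,0.04,0,0,0,1],[0,-0.98,0.04,0,0,0,1],[0,-0.98,0.04,0,0,0,1],[0,-0.98,0.04,0,0,0,1],[0,-0.98,0.04,0,0,0,1],[0,-0.98,0.04,0,0,0,1],[0,-0.98,0.04,0,0,0,1],[0,-0.98,0.04,0,0,0,1],[0,-0.98,0.04,0,0,0,1],[0,-0.98,0.04,0,0,0,1],[0,-0.98,0.04,0,0,0,1]]' && python3 -m jog '[[0,0,0,0.9,0,0,1],[0,0,0,0.9,0,0,1],[0,0,0,0.9,0,0,1],[0,0,0,0.9,0,0,1],[0,0,0,0,0,0,1],[0,0,0,0,0,0,1]]'
```

```text
time: 38.5
position: [0.4822, 0.2949, 0.1107]
orientation: [2.219, -0.0, -2.222]
contact_force: [0.6, 0.5, -2.6]
opening: 0.162
time: 39.25
position: [0.4825, 0.294, 0.1114]
orientation: [-2.088, 0.262, 2.09]
contact_force: [-0.4, 0.6, -1.7]
opening: 0.163
```

```bash
python3 -m jog '[[0.9,0,-0.02,0,0,0,1],[0.8,0,0,0,0,0,1],[0.5,0,0,0,0,0,1],[0.3,0,0,0,0,0,1],[0.2,0,0,0,0,0,1],[0.12,0,0,0,0,0,1],[0.04,0,0,0,0,0,1],[0,0,0,0,0,0,1],[0,0,0,0,0,0,0.6],[0,0,0,0,0,0,0.4],[0,0,0,0,0,0,0.16],[0,0,0,0,0,0,0.16],[0,0,0,0,0,0,0.16],[-0.4,0,0,0,0,0,0.16],[-0.9,0,0,0,0,0,0.16],[-0.9,0,0,0,0,0,0.16],[-0.9,0.7,0,0,0,0,0.16],[-0.9,0.7,0,0,0,0,0.16],[-0.9,0.7,0,0,0,0,0.16],[0,0,0,0,0,0,0.16]]' && python3 -m jog '[[0,0,0,0,0,0,0.16],[0,0,0,0,0,0,0.16]]'
python3 - <<'E'
from workcell import robot
from h import *
np.set_printoptions(precision=4,suppress=True)
c=robot.camera("wrist");cv2.imwrite("pics/w8.png",c["pixels"][:,:,::-1]);s=robot.camera("side");cv2.imwrite("pics/s8.png",s["pixels"][:,:,::-1])
P=cloud(c);yaw=-.251;C,S=np.cos(yaw),np.sin(yaw)
X=P[...,0]*C+P[...,1]*S-.395;Y=-P[...,0]*S+P[...,1]*C-.327   # X relative to vee middle
for y in(-.078,-.026,.026,.078):
    m=(P[...,2]>.049)&(P[...,2]<.06)&(abs(Y-y)<.02)&(abs(X)<.08)
    r=cv2.minAreaRect(np.c_[X[m],Y[m]].astype(np.float32)*1000)
    print(y,m.sum(),r,"x",X[m].min()*1e3,X[m].max()*1e3,"top z",np.percentile(P[...,2][m],95))
E
```

```text
time: 41.75
position: [0.4683, 0.2325, 0.1757]
orientation: [-2.091, 0.262, 2.083]
contact_force: [0.1, 0.7, 0.6]
opening: 0.421
time: 42.0
position: [0.4674, 0.2334, 0.1724]
orientation: [-2.087, 0.263, 2.09]
contact_force: [1.0, -0.1, -0.5]
opening: 0.419
-0.078 1533 ((3.530670166015625, -77.91249084472656), (17.730688095092773, 102.40879821777344), 89.91126251220703) x -47.67222593563913 54.733086688400654 top z 0.054345249682751076
-0.026 1551 ((4.7001953125, -25.94041633605957), (17.8873233795166, 103.49232482910156), 89.8409194946289) x -47.057828014567264 56.448314094341036 top z 0.054370531305913794
0.026 1559 ((3.8300247192382812, 25.677946090698242), (17.8068904876709, 103.25901794433594), 89.95275115966797) x -47.79959120187116 55.458081938749956 top z 0.05442286005071544
0.078 1539 ((1.8725166320800781, 77.38998413085938), (18.141054153442383, 98.17813873291016), 89.88621520996094) x -47.204893296745595 50.95928059483468 top z 0.054451605622656836
```

View pics/w8.png

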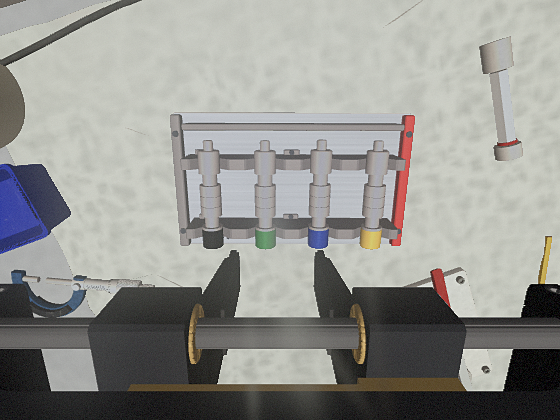

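View pics/s8.png

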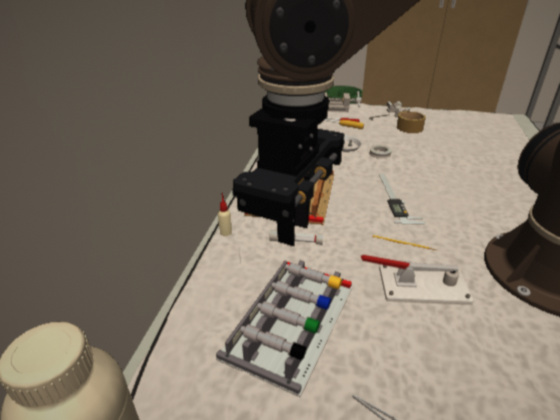

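All four spools are seated: yellow (372,195), blue (320,195), green (265,195), black (210,195), counted from the red cap. Before handing in, I'll check the sleeves numerically from the scene camera.

```bash
python3 - <<'E'
from workcell import robot
from h import *
np.set_printoptions(precision=3,suppress=True)
c=robot.camera("scene")
a={b[0]:b[3] for b in blobs(dict(np.load("scene0.npz")),12) if .57<b[3][0]<.62 and b[3][1]<-.08}
b2={b[0]:b[3] for b in blobs(c,12) if .57<b[3][0]<.62 and b[3][1]<-.08}
for n in a: print(n,a[n],b2.get(n))
if all(n in b2 and np.linalg.norm(a[n]-b2[n])<.005 for n in("yellow","blue","green","black")):
    robot.finish_job();print("handed in")
E
```

```text
yellow [ 0.595 -0.11   0.055] [ 0.596 -0.111  0.055]
green [ 0.594 -0.212  0.053] [ 0.595 -0.212  0.053]
blue [ 0.594 -0.16   0.053] [ 0.595 -0.161  0.053]
black [ 0.593 -0.265  0.053] [ 0.593 -0.264  0.053]
the job is handed in; nothing more can be done
handed in
```

I moved all four spools one at a time to the measuring rack and handed the job in after about 42 s of the 104 s allowed. Counted from the red end, they lie yellow, blue, green, black, the same order as their sleeves.

**Last checks (wrist camera depth):**
- **Position along the row:** each spool is within about 0.6 mm of its vee in rack y.
- **Position in rack x:** each spool is within about 1 mm of where its middle should be.
- **Height:** the tops read 54.4 mm, against about 53.4 mm expected.
- **Alignment:** the axes are within 0.003 rad of rack x, and the stubs point to the back wall.
- **Sleeves:** the scene camera showed them unmoved to within about 1 mm of the start.

**Disagreements:**
- With a spool held, the gripper opening read about 16 mm instead of 20 mm, and I did not find out why. No spool slipped.
- The wrist camera placed the sleeves about 8 mm further in x than the scene camera did. The scene figure comes only from the painted pixels it can see, so I worked from the wrist camera's circle fits.

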